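Roll the pump roller into its rest

ROBOT

A 7-joint arm with a two-finger parallel gripper is mounted at the origin on the work surface. World frame = base frame: x ahead of the robot, y to its left, z up, the work surface at z = 0. Lengths are in m, angles in rad, forces in N, time in s.
With the tool pointing down it reaches from about 0.4 to 0.9 m from the base axis. Payload 5.5 kg.
Tool frame: the origin (TCP) lies midway between the tips of the shut fingers; the grasp point (between the pads) lies 19 mm behind it (manip.grip_depth is the distance from the TCP to the grasp point, in m); z points along the fingers, x is the direction in which the jaws open and shut, and the axes are right-handed (so a half turn about z gives the same grasp; the last joint's range is limited). The gripper opens to 92 mm and grips with 3 to 60 N. Pads are 19 mm wide; open, the fingers measure 130 mm over their backs; the gripper's body (75 mm by 190 mm) begins 47 mm behind the grasp point.
Start: joints at [1.371, 0.501, -0.427, 1.55, 0.221, 1.138, -0.21], TCP at [0.29, -0.582, 0.227] pointing down, gripper open.
Joint ranges: [-2.88, 2.88], [-0.31, 2.03], [-1.54, 1.56], [0.2, 2.42], [-1.41, 4.55], [0.19, 2.02], [-2.57, 2.57]. Speed limits (rad/s): [2.57, 2.57, 3.14, 3.14, 3.14, 3.14, 3.14].

INTERFACE

Orientations are given as a unit quaternion [x, y, z, w].
In Python, from bench import manip, effector, viewer gives the robot as it stands. Calls block until the motion is done:
- manip.move_pose(position, orientation): joint-space move of the TCP to a pose.
- manip.servo_line(position, ori=None, vel=0.15): straight line of the TCP; ori=None keeps the orientation; vel is the mean speed in m/s.
- manip.movej(angles): joint-space move.
- effector.open_jaws() and effector.close(f_grip=None): open the fingers fully, or close them until they stop; f_grip is the grip in N (None keeps the last).
- manip.sleep(seconds).
- manip.solve_ik(position, orientation): joint angles nearest the present ones, or None.
- viewer.get_image(name): name is "scene" or "top" or "wrist"; returns the picture (384x512x3 uint8, red, green, blue); there is no depth.
- viewer.get_calibration(name): a dict with "vfov" (degrees; the focal length in pixels is half the picture's height over the tangent of half this angle, whatever the lens; pixels are square), "cx", "cy" (the principal point, pixels), "eye" and "attitude" of the camera in the world. Camera axes: x right, y down, z forward; pixel columns grow to the right and rows downward; lengths in m; the calibration is good to about 2 mm. A picture is of the moment at which its call begins: read the wrist's pose just before it. get_calibration takes no time and is no camera call; for the wrist camera it gives the pose at the moment of the call.
A pose or a line that the arm cannot do raises manip.PlanningError and nothing moves.
- manip.hand_in(): hands the job in, once; it reports no verdict.
Readings, each from a call of its own:
- manip.current_clock(): time.
- manip.current_q(): joint angles.
- manip.current_joint_velocities(): joint speeds.
- manip.current_tau(): joint torques, N m.
- manip.current_tool_pos(): TCP position.
- manip.current_tcp_rot(): TCP orientation.
- manip.current_force(): force on the tool from outside, world axes, zero at the start.
- manip.current_wrist_torque(): the same for the moment, N m.
- manip.current_finger_gap(): finger opening in m.
Only numpy, scipy, OpenCV 4.12 (cv2) and the standard library are available. Lean on these libraries where they do the work, as an engineer would, in place of code of your own. Each camera call takes 0.05 s, during which the arm holds its last target.

TASK

Take the rubber-soled push block by its handle, lay it on top of the steel roller like a flat palm and roll the roller along the bench, up over the ramp of the rest and down into the seat; then, with the block still bearing on it, keep dragging the block slowly forwards for about half a second or more, so that the roller is pressed firmly against the end stop. Finally set the block down flat on the open bench, leaving the roller fully home against the stop. The ground roller is touched only by the block's sole from above, never gripped or pushed from the side, and on the way to the crest the block never presses on it with more than about 15 N, and after that always gently; leave everything else on the bench where it is.

Things in the scene. Friction and masses are not known exactly. Their poses are not given: they have to be found in the camera images.
- roller_center (a point): Centre of the steel roller lying on the bench: body 44 mm in diameter, 90 mm long, with a 20 mm thick, 15 mm long journal at each end; 0.45 to 0.8 kg; free to roll. x lies along the roller; y, z turn as it rolls. On the bench the centre is 22 mm up, the top 44 mm. It starts before the ramp, 85 to 130 mm short of the seat, square to the rest within 0.06 rad.
- block_handle (a point): Centre of the handle of the wooden push block: board 70 x 170 x 18 mm (x, y, z) with a rib along its middle, 26 mm thick (x), 90 mm long (y), 50 mm high, to be pinched across its 26 mm. The point is 46 mm above the sole, 28 mm above the board's upper face, 22 mm below the rib's top. z is up, y along the board; 0.3 kg.
- block_sole (a point): Centre of the underside of the push block's flat rubber sole (70 x 170 mm, x, y), axes as for the handle; at height 0 when it stands on the bench. The roller can pass under it up to 75 mm either way along y from this point. The block moves twice as far as the roller that it rolls.
- seat (a point): Where the roller's centre is when fully home in the rest, 22 mm above the bench, whose top is the seat's floor. The rest is fixed to the bench. Axes: x along the roller's axis, y the rolling direction towards the stop, z up. In the seat the roller has up to 9 mm of play in y. Two cheeks, 12 mm high, stand 75 mm to either side in x.
- end_stop: Middle of the face of the rest's stop, 22 mm beyond the seat in y and 22 mm up; axes as for the seat. The stop is a rigid steel bar 150 mm wide (x), 26 mm thick, 28 mm high: the block passes over it while on the roller.
- ramp_foot (a point): Middle of the ramp's lower edge, 63 mm before the seat; axes as for the seat. The ramp, a rigid steel plate 144 mm wide, starts flush with the bench, rises evenly for 44 mm in y and breaks off sheer at its crest, 19 mm before the seat. Its crest height is set anew each time, 2.4 to 9.2 mm, not measured: the roller rises that much, then drops back to the bench, so lead the block's height by the felt force.
- bearing: Bystander: ball bearing ring, 52 mm across, 16 mm high; the point is on it, at bench level. Leave it alone.
- spanner: Bystander: open-ended spanner, 170 mm long; the point is on it, at bench level. Leave it alone.
- gear: Bystander: small hubbed gear wheel, 56 mm across, 26 mm high; the point is on it, at bench level. Leave it alone.
- jar: Bystander: glass jar, 66 mm across, 85 mm high; the point is on it, at bench level. Leave it alone.
- driver: Bystander: screwdriver, 190 mm long, red handle; the point is on it, at bench level. Leave it alone.
- hammer: Bystander: hammer, 260 mm long; the point is on it, at bench level. Leave it alone.
- cup: Bystander: blue plastic cup, 72 mm across, 80 mm high; the point is on it, at bench level. Leave it alone.
Things that resemble listed ones, but are neither listed nor needed, are in the scene too. What is shaped like the part that bears roller_center but turquoise is not meant.

How it is judged:
On the way, in this order (a step that is already met when the one before it is completed fails the run):
1. the block's sole bears on the roller from above, the roller still before the ramp's crest (contact force between block and roller above 1.5 N and height (world z) of block_sole above 0.03 m and y of roller_center in the frame of seat below -0.03 m), for 0.2 s.
2. the roller, within 3 mm of the seat's centre along the rolling direction, is pressed against the stop with more than 2.5 N while the block is on it, for 0.3 s (contact force between roller and end_stop above 2.5 N and contact force between block and roller above 1 N and y of roller_center in the frame of seat above -0.003 m and z of roller_center in the frame of seat below 0.004 m), for 0.3 s.
At the end, for the whole second after the job is handed in: The roller rests in the seat, within 4 mm of the stop, within 20 mm of the middle sideways and square to the stop within 0.06 rad; the push block stands flat on its sole on the bench; both are at rest (y of roller_center in the frame of seat between -0.004 and 0.003 m and x of roller_center in the frame of seat between -0.02 and 0.02 m and distance between roller_center and seat below 0.021 m and z of roller_center in the frame of seat below 0.004 m and angle between the x axis of roller_center and the x axis of seat, either way round below 0.06 rad and linear speed of each of roller, block below 0.01 m/s and height (world z) of block_sole below 0.005 m and angle between block_sole's own z axis and vertical below 0.06 rad); the robot touches nothing.
It fails at once if the block presses on the roller with more than 18 N while the roller is on its way to the ramp's crest (20 mm or more before its home) (contact force between block and roller above 18 N and y of roller_center in the frame of seat below -0.02 m).
It fails at once if the block presses on the roller with more than 60 N anywhere (contact force between block and roller above 60 N).
It fails at once if the block pushes the roller from the side (its sole below 30 mm while touching it) (contact force between block and roller above 1 N and height (world z) of block_sole below 0.03 m).
It fails at once if the gripper or arm touches the roller (contact force between any of the fingers, the arm and roller above 1 N).
It fails at once if a bystander is moved by more than 20 mm (distance of any of bearing, spanner, gear, jar, driver, hammer, cup from where it was at the start of the episode above 0.02 m).
It also fails if it takes over 72 s, if anything falls off the work surface, if the arm or the gripper's body presses on something with over 40 N, if the wrist force passes 120 N, or if a joint passes its speed limit or range.

## Working session

There is one attempt and no reset: what is moved stays moved. The work goes in short steps, each a Python script; the robot and the scene stay as the last script left them, time stands still between calls to the robot, and variables do not carry over. Pictures are saved under pics/ and viewed, and the job is handed in when it is done.

```bash
ls -la; mkdir -p pics
python3 - <<'E'
from bench import manip, effector, viewer
import cv2
print(manip.current_clock())
for n in ("scene","top","wrist"):
    c=viewer.get_calibration(n); print(n,c)
    im=viewer.get_image(n); cv2.imwrite(f"pics/{n}0.png",im[:,:,::-1])
print(manip.current_clock(), manip.current_force(), manip.current_tcp_rot())
E
```

```text
total 12
drwxr-xr-x  3 agent agent 4096 Dec  6 17:40 .
drwxr-xr-x 23 root  root  4096 Dec  6 17:40 ..
drwxr-xr-x  2 agent agent 4096 Dec  6 17:40 pics
0.0
scene {'vfov': 49.066399363057656, 'cx': 261.35900289006304, 'cy': 194.69511802785672, 'eye': array([ 1.50793108, -0.16460428,  0.96661098]), 'attitude': array([ 0.72634143,  0.55543665, -0.2523065 , -0.3166381 ])}
top {'vfov': 47.54983364611853, 'cx': 263.0834532173182, 'cy': 198.12771603543806, 'eye': array([0.38696941, 0.07940966, 1.19521004]), 'attitude': array([-0.69756336,  0.71195561, -0.05821413,  0.05599725])}
wrist {'vfov': 66.70163089689132, 'cx': 253.28466380667072, 'cy': 192.96753574392199, 'eye': array([ 0.3611668 , -0.54704052,  0.38389783]), 'attitude': array([ 0.84102357, -0.52105612, -0.07686725,  0.12357711])}
0.15 [-0.02542429 -0.50551137 -0.66885662] [ 8.50442141e-01 -5.26068073e-01 -6.15493274e-04 -4.09910954e-04]
```

View pics/scene0.png

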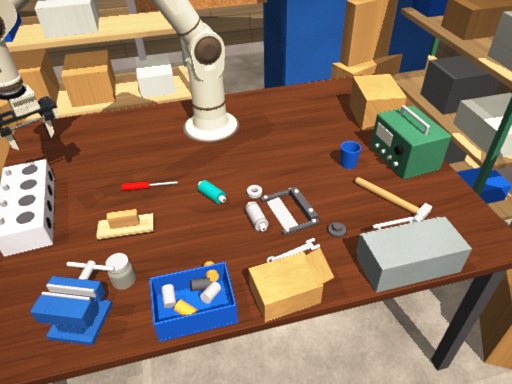

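View pics/top0.png

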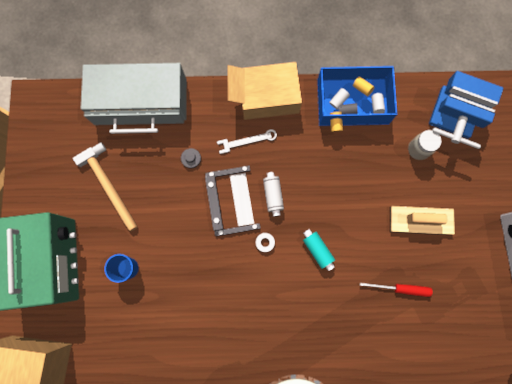

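View pics/wrist0.png

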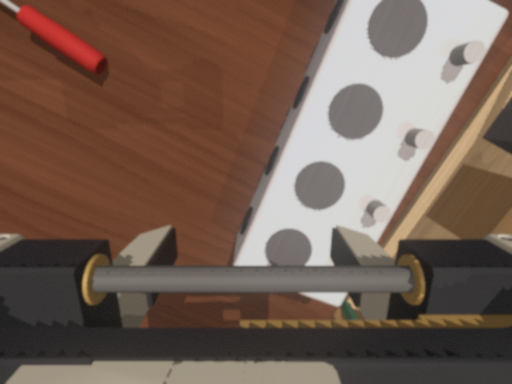

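The pictures show these things, with pixels in the top view:
- **Possible rollers:** the grey steel one at (274,194) just before the ramp, the turquoise decoy at (319,251), and grey or white cylinders in the blue bin at (340–378,100).
- **My choice of roller:** the grey steel one at (274,194).
- **Push block:** (422,221).
- **Rest:** stop at (214,203) and white ramp at (242,200).
- **Bystanders:** bearing at (265,243), which is close to the rest, and spanner at (248,141).

Next I'll check the choice in close crops.

```bash
cat > h.py <<'E'
import numpy as np, cv2
from scipy.spatial.transform import Rotation as R
from bench import manip, effector, viewer
def K(c): 
    f=192/np.tan(np.radians(c['vfov'])/2); return np.array([[f,0,c['cx']],[0,f,c['cy']],[0,0,1]])
def ray2z(c,uv,z):
    uv=np.atleast_2d(np.array(uv,float)); d=np.c_[uv,np.ones(len(uv))]@np.linalg.inv(K(c)).T
    d=d@R.from_quat(c['attitude']).as_matrix().T
    s=(np.broadcast_to(z,(len(uv),))-c['eye'][2])/d[:,2]; return c['eye']+s[:,None]*d
def proj(c,P):
    P=np.atleast_2d(P); p=(P-c['eye'])@R.from_quat(c['attitude']).as_matrix(); q=p@K(c).T; return q[:,:2]/q[:,2:]
E
python3 - <<'E'
from h import *
t=cv2.imread('pics/top0.png')
cv2.imwrite('pics/ctop1.png',cv2.resize(t[155:250,195:300],None,fx=6,fy=6,interpolation=cv2.INTER_CUBIC))
cv2.imwrite('pics/ctop2.png',cv2.resize(t[190:250,380:465],None,fx=7,fy=7,interpolation=cv2.INTER_CUBIC))
s=cv2.imread('pics/scene0.png')
cv2.imwrite('pics/cscn1.png',cv2.resize(s[175:245,235:330],None,fx=7,fy=7,interpolation=cv2.INTER_CUBIC))
c=viewer.get_calibration('top')
for uv,z in [((274,194),.022),((422,221),.018),((214,203),.028),((242,200),.0),((265,243),.01)]: print(uv,ray2z(c,uv,z))
print(proj(c,[[0,0,0.0]]),proj(viewer.get_calibration('scene'),[[0,0,0.]]))
E
```

```text
(274, 194) [[0.5891129  0.04369134 0.022     ]]
(422, 221) [[ 0.50728502 -0.35635163  0.018     ]]
(214, 203) [[0.56664899 0.20693993 0.028     ]]
(242, 200) [[0.57780566 0.1322679  0.        ]]
(265, 243) [[0.4569692  0.07102135 0.01      ]]
[[296.45090847 421.44510994]] [[210.72791952 125.41225249]]
```

View pics/ctop1.png

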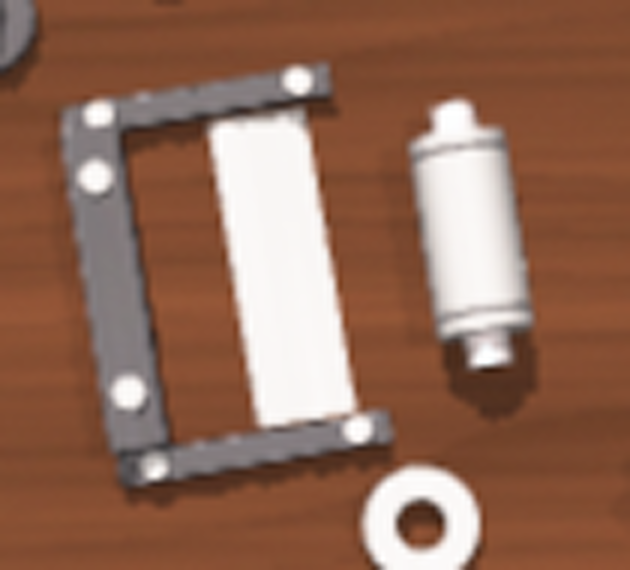

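View pics/ctop2.png

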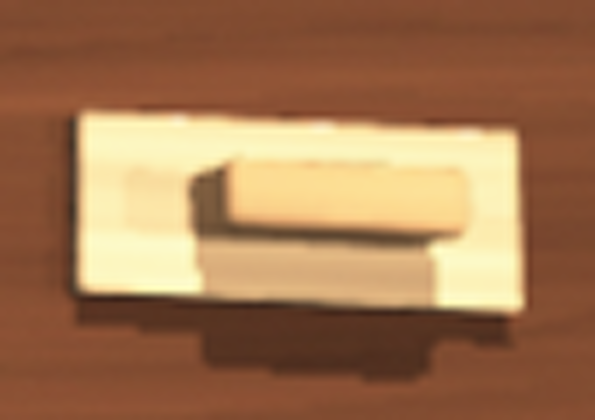

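View pics/cscn1.png

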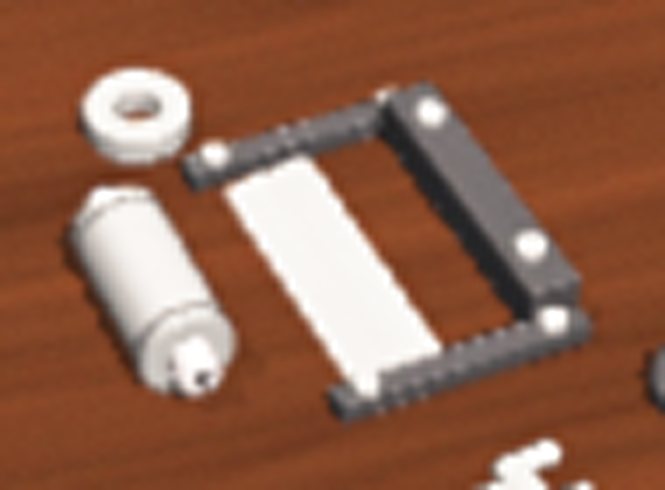

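Run:
```python
from h import *
c=viewer.get_calibration('top')
def P(l,z,s,o): return ray2z(c,(np.array(l,float)+.5)/s-.5+np.array(o),z)[:,:2]
foot=P([(307,118),(357,410)],0,6,(195,155)); crest=P([(210,122),(258,427)],.006,6,(195,155))
print('foot',foot,np.linalg.norm(foot[0]-foot[1]));print('crest',crest,np.linalg.norm(crest[0]-crest[1]))
st=P([(63,112),(112,468)],.028,6,(195,155)); print('stop back',st,np.linalg.norm(st[0]-st[1]))
j=P([(455,115),(490,350)],.022,6,(195,155)); print('roller',j,j.mean(0),np.linalg.norm(j[0]-j[1]))
for a,b in (foot,crest,st,j): d=a-b; print(np.arctan2(d[1],d[0]))
b=P([(78,110),(518,130),(524,312),(76,294)],.018,7,(380,190)); print(b,b.mean(0))
d=b[1]-b[0]; print(np.linalg.norm(d),np.arctan2(d[1],d[0]))
h=P([(230,160),(468,168),(462,238),(228,228)],.068,7,(380,190)); print(h,h.mean(0));d=h[1]-h[0]; print(np.linalg.norm(d),np.arctan2(d[1],d[0]))
```

```text
foot [[0.65068083 0.1208257 ]
 [0.51325596 0.09982694]] 0.13901993308377436
crest [[0.64836777 0.16571412]
 [0.50576076 0.14499335]] 0.1441045094305978
stop back [[0.64955328 0.23114975]
 [0.4865374  0.20914141]] 0.16449481410266978
roller [[0.64586132 0.05216336]
 [0.53693329 0.03886862]] [0.59139731 0.04551599] 0.10973634544080046
0.15162890831684162
0.14429005120723898
0.13419590879621277
0.12145002772381533
[[ 0.55207396 -0.27431074]
 [ 0.54071937 -0.44531017]
 [ 0.46987158 -0.44117777]
 [ 0.4803481  -0.26867524]] [ 0.51075325 -0.35736848]
0.1713759922963822 -1.637100336727182
[[ 0.52510858 -0.31465402]
 [ 0.52030524 -0.40309407]
 [ 0.49422617 -0.39855627]
 [ 0.49971783 -0.31198482]] [ 0.50983946 -0.35707229]
0.0885703890632542 -1.6250548945125665
```

```bash
cat >> h.py <<'E'
def down(phi): return (R.from_euler('z',phi)*R.from_euler('x',np.pi)).as_quat()
E
python3 - <<'E'
from h import *
c=viewer.get_calibration('wrist'); p=manip.current_tool_pos(); q=R.from_quat(manip.current_tcp_rot())
e=q.inv().apply(c['eye']-p); A=q.inv()*R.from_quat(c['attitude']); print(e,A.as_matrix().round(3))
for pos,phi in [((.585,-.02,.25),.145),((.51,-.45,.2),-.06),((.51,-.357,.15),-.06),((.51,-.357,.027),-.06),((.60,-.02,.071),.145),((.57,.24,.071),.145)]:
  for f in (phi,phi+np.pi,phi-np.pi):
    s=manip.solve_ik(np.array(pos),down(f)); print(pos,round(f,2),None if s is None else np.round(s,2))
  cc=dict(c); cc['eye']=np.array(pos)+R.from_quat(down(phi)).apply(e); cc['attitude']=(R.from_quat(down(phi))*A).as_quat()
  print(proj(cc,[[.574,.174,0],[.591,.0455,0.022],[.65,.12,0],[.51,-.357,.018],[.51,-.27,.018],[.51,-.44,.018]]).round())
f=[manip.current_force() for _ in range(4)]; print(f,manip.current_clock())
E
```

```text
[ 0.00108425 -0.07900492 -0.15811367] [[ 1.    -0.002  0.001]
 [ 0.001  0.958  0.288]
 [-0.001 -0.288  0.958]]
(0.585, -0.02, 0.25) 0.14 [ 0.73  0.52 -1.01  1.68  0.47  1.21 -0.25]
(0.585, -0.02, 0.25) 3.29 [-0.8   0.54  1.11  1.73 -0.52  1.2  -2.56]
(0.585, -0.02, 0.25) -3.0 [-0.8   0.54  1.11  1.73 -0.52  1.2  -2.56]
[[266.   8.]
 [264. 117.]
 [318.  65.]
 [179. 355.]
 [183. 312.]
 [176. 393.]]
(0.51, -0.45, 0.2) -0.06 [ 1.12  0.63 -0.67  1.49  0.41  1.16  0.33]
(0.51, -0.45, 0.2) 3.08 [ 0.72  0.54 -0.05  1.5   0.03  1.1  -2.54]
(0.51, -0.45, 0.2) -3.2 [ 0.72  0.54 -0.05  1.5   0.03  1.1  -2.54]
[[ 291. -796.]
 [ 325. -533.]
 [ 404. -656.]
 [ 247.   92.]
 [ 241.    2.]
 [ 252.  166.]]
(0.51, -0.357, 0.15) -0.06 [ 1.05  0.59 -0.67  1.68  0.42  1.02  0.18]
(0.51, -0.357, 0.15) 3.08 [-0.25  0.98  1.35  1.73 -1.    1.3  -1.87]
(0.51, -0.357, 0.15) -3.2 [-0.25  0.98  1.35  1.73 -1.    1.3  -1.87]
[[ 306. -739.]
 [ 342. -450.]
 [ 432. -588.]
 [ 252.  185.]
 [ 246.   97.]
 [ 257.  257.]]
(0.51, -0.357, 0.027) -0.06 [ 0.98  0.74 -0.56  1.74  0.52  0.81  0.1 ]
(0.51, -0.357, 0.027) 3.08 [-0
[... 284 characters left out ...]
(0.6, -0.02, 0.071) 3.29 [-0.77  0.92  1.13  1.83 -0.96  1.06 -2.25]
(0.6, -0.02, 0.071) -3.0 [-0.77  0.92  1.13  1.83 -0.96  1.06 -2.25]
[[254. -86.]
 [252. 125.]
 [351.  27.]
 [126. 489.]
 [127. 432.]
 [125. 536.]]
(0.57, 0.24, 0.071) 0.14 [ 0.11  0.74 -0.78  1.74  0.63  0.93 -0.78]
(0.57, 0.24, 0.071) 3.29 [ 0.37  1.08 -1.31  1.73  1.1   1.27  2.07]
(0.57, 0.24, 0.071) -3.0 [ 0.37  1.08 -1.31  1.73  1.1   1.27  2.07]
[[246. 274.]
 [245. 407.]
 [317. 333.]
 [145. 619.]
 [147. 582.]
 [143. 650.]]
[array([-0.02542429, -0.50551137, -0.66885662]), array([-0.02542429, -0.50551137, -0.66885662]), array([-0.02542429, -0.50551137, -0.66885662]), array([-0.02542429, -0.50551137, -0.66885662])] 0.15
```

Run:
```python
from h import *
manip.move_pose(np.array((.585,.03,.30)),down(.145)); print(manip.current_clock(),manip.current_force())
np.save('cw1.npy',viewer.get_calibration('wrist'),allow_pickle=True)
im=viewer.get_image('wrist'); cv2.imwrite('pics/w1.png',im[:,:,::-1])
cv2.imwrite('pics/w1c.png',cv2.resize(im[0:230,150:390,::-1],None,fx=3,fy=2.6,interpolation=cv2.INTER_CUBIC))
```

```text
2.575 [-0.28963764  0.06098863 -0.31979446]
```

View pics/w1.png

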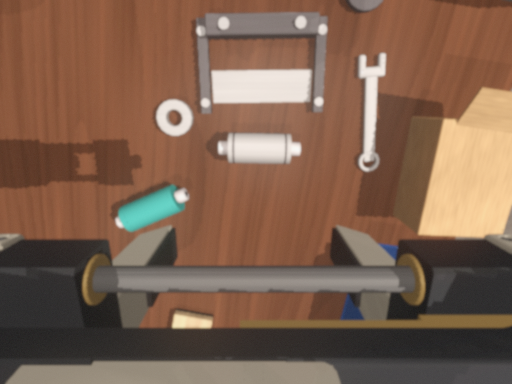

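View pics/w1c.png

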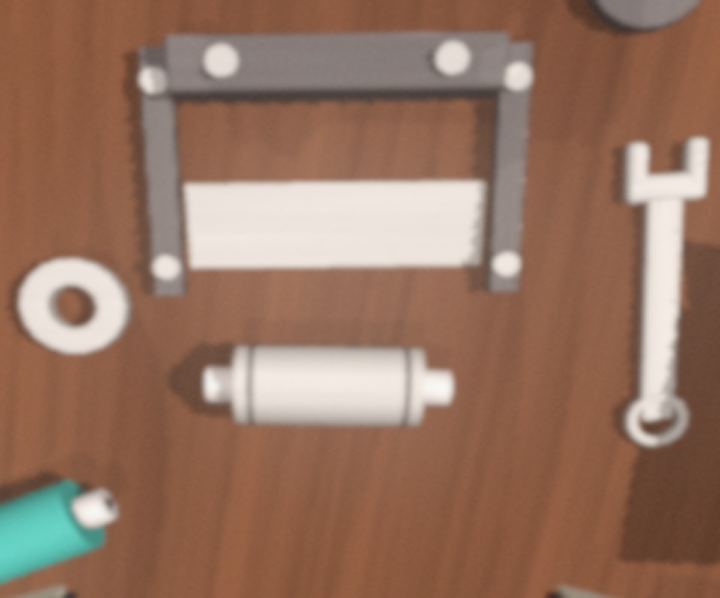

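Run:
```python
from h import *
c=np.load('cw1.npy',allow_pickle=True).item()
def P(l,z): 
    l=np.array(l,float); uv=np.c_[(l[:,0]+.5)/3-.5+150,(l[:,1]+.5)/2.6-.5]; return ray2z(c,uv,z)[:,:2]
for n,l,z in [('foot',[(190,269),(480,266)],0),('crest',[(185,183),(485,180)],.006),('stopback',[(168,36),(506,32)],.028),('stopfront',[(168,96),(506,91)],.028),('roller',[(203,384),(455,388)],.022),('rolbody',[(233,385),(425,387)],.022)]:
    p=P(l,z); d=p[1]-p[0]; print(n,p.round(4).tolist(),p.mean(0).round(4),np.linalg.norm(d).round(4),np.arctan2(d[1],d[0]).round(4))
```

```text
foot [[0.5156, 0.0987], [0.6588, 0.1206]] [0.5872 0.1096] 0.1449 0.1522
crest [[0.5094, 0.1436], [0.6512, 0.1652]] [0.5803 0.1544] 0.1434 0.1516
stopback [[0.4987, 0.2084], [0.643, 0.2306]] [0.5708 0.2195] 0.1461 0.153
stopfront [[0.5012, 0.1815], [0.6484, 0.2047]] [0.5748 0.1931] 0.1491 0.1563
roller [[0.5312, 0.0372], [0.6556, 0.0525]] [0.5934 0.0448] 0.1253 0.1224
rolbody [[0.546, 0.0387], [0.6407, 0.0509]] [0.5934 0.0448] 0.0955 0.1287
```

Run:
```python
from h import *
manip.move_pose(np.array((.51,-.44,.2)),down(-.06)); print(manip.current_clock())
np.save('cw2.npy',viewer.get_calibration('wrist'),allow_pickle=True)
im=viewer.get_image('wrist'); cv2.imwrite('pics/w2.png',im[:,:,::-1])
cv2.imwrite('pics/w2c.png',cv2.resize(im[0:230,170:340,::-1],None,fx=3,fy=2.6,interpolation=cv2.INTER_CUBIC))
```

```text
4.4
```

View pics/w2.png

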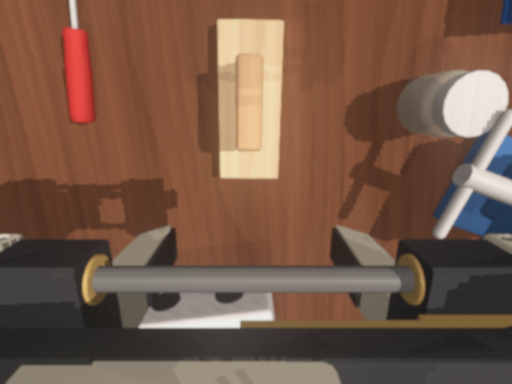

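View pics/w2c.png

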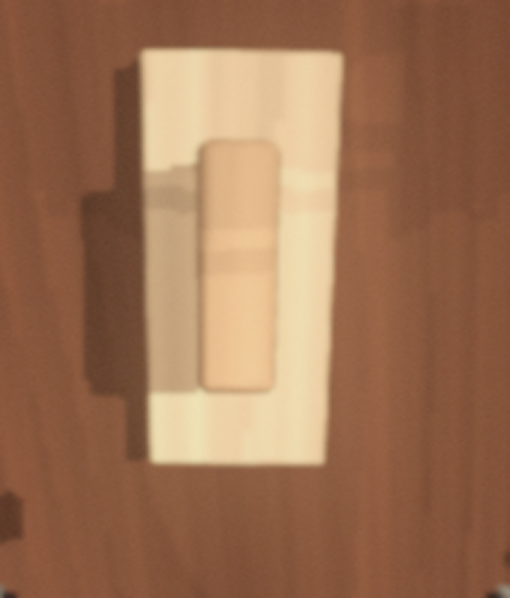

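Run:
```python
from h import *
c=np.load('cw2.npy',allow_pickle=True).item()
def P(l,z): 
    l=np.array(l,float); uv=np.c_[(l[:,0]+.5)/3-.5+170,(l[:,1]+.5)/2.6-.5]; return ray2z(c,uv,z)[:,:2]
b=P([(141,49),(343,53),(325,464),(151,463)],.018); print(b.round(4).tolist(),b.mean(0))
h=P([(201,140),(278,141),(273,391),(203,390)],.068); print(h.round(4).tolist(),h.mean(0))
for p in (b,h):
    for i,j in ((2,1),(3,0)): d=p[j]-p[i]; print(np.linalg.norm(d),np.arctan2(d[1],d[0])-np.pi/2)
    for i,j in ((0,1),(3,2)): d=p[j]-p[i]; print(np.linalg.norm(d),np.arctan2(d[1],d[0]))
```

```text
[[0.4852, -0.273], [0.5547, -0.2784], [0.5428, -0.4464], [0.4733, -0.4419]] [ 0.51398687 -0.35991316]
[[0.5054, -0.3149], [0.5287, -0.3166], [0.5227, -0.404], [0.4995, -0.4022]] [ 0.51409595 -0.35943852]
0.16845640240500104 -0.07041109622898944
0.16929439562994775 -0.07063991792272306
0.06967934343028881 -0.07754644716810104
0.0697171408744486 -0.06552265995249124
0.08759200540565801 -0.06802550011038799
0.08750760885462577 -0.06688468172203432
0.0233689197371358 -0.07126506065506577
0.02326951801610397 -0.0749083095224293
```

Run:
```python
from h import *
q=down(-.07); x,y=.514,-.3595
manip.move_pose(np.array((x,y,.13)),q)
manip.servo_line(np.array((x,y,.027)),vel=.12)
print(manip.current_tool_pos(),manip.current_force())
effector.close(f_grip=60); print('gap',manip.current_finger_gap(),manip.current_force(),manip.current_wrist_torque())
manip.servo_line(np.array((x,y,.06)),vel=.1); manip.sleep(.2)
print(manip.current_tool_pos(),manip.current_force(),manip.current_wrist_torque(),manip.current_finger_gap(),manip.current_clock())
t=manip.current_clock()
for i in range(8):
    manip.servo_line(np.array((x,y,.06+.002*(i+1))),vel=.05); print(manip.current_clock()-t,manip.current_force().round(2))
```

```text
[ 0.51477828 -0.3597203   0.02779701] [0.69197298 0.11985346 0.22008767]
gap 0.025897161594966966 [-0.93285982  0.21239268  1.23411674] [ 0.05559266  0.20478198 -0.01576251]
[ 0.51349547 -0.35937398  0.05945618] [ 0.42094944  0.10240574 -2.92058477] [-0.04578709 -0.07114803  0.04183535] 0.025542616039860237 7.6917
0.25 [ 0.87 -0.14 -2.83]
0.5000000000000009 [ 1.45  0.25 -3.91]
0.7500000000000009 [ 0.36 -0.47 -2.27]
1.0000000000000009 [ 0.11  0.44 -3.09]
1.2500000000000009 [ 0.59  0.38 -2.69]
1.5000000000000009 [-0.27 -0.61 -3.42]
1.7500000000000009 [-0.18 -0.26 -2.62]
2.000000000000001 [-0.28  0.84 -3.2 ]
```

```bash
cat >> h.py <<'E'
YAW=.14
def fav(n=6,dt=.02):
    F=[];T=[]
    for i in range(n):
        F.append(manip.current_force());T.append(manip.current_wrist_torque()); manip.sleep(dt)
    return np.mean(F,0),np.mean(T,0)
E
python3 - <<'E'
from h import *
q=down(YAW); d=np.array([-np.sin(YAW),np.cos(YAW)]); s=np.array([.5934,.0448])-.071*d; print(s)
manip.servo_line(np.array((.514,-.3595,.13)),vel=.2)
manip.move_pose(np.array((*s,.13)),q)
manip.servo_line(np.array((*s,.085)),vel=.1); manip.sleep(.2)
F,T=fav(15); print(F,T,manip.current_tool_pos(),manip.current_clock()); np.save('base.npy',np.r_[F,T])
c=viewer.get_calibration('wrist');np.save('cw3.npy',c,allow_pickle=True)
cv2.imwrite('pics/w3.png',viewer.get_image('wrist')[:,:,::-1]); im=viewer.get_image('scene'); cv2.imwrite('pics/s3.png',cv2.resize(im[100:260,150:370,::-1],None,fx=3.5,fy=3.5,interpolation=cv2.INTER_CUBIC))
E
```

```text
[ 0.60330756 -0.02550534]
[ 0.22416894 -0.01962346 -2.96270348] [-0.01135413 -0.1134463  -0.01091504] [ 0.60345828 -0.02557196  0.0852981 ] 12.4583
```

View pics/w3.png

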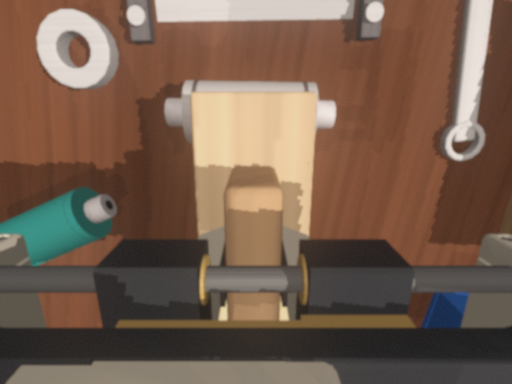

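View pics/s3.png

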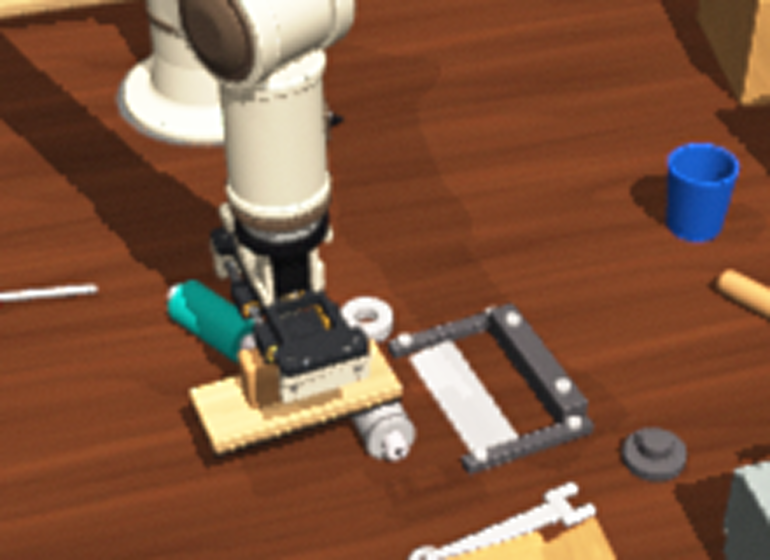

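```bash
cat >> h.py <<'E'
B=np.load('base.npy')
def st(): 
    F,T=fav(3,.01); return F-B[:3],T-B[3:]
E
python3 - <<'E'
from h import *
d=np.array([-np.sin(YAW),np.cos(YAW)]); s=np.array([.5934,.0448])-.071*d
z=.076; manip.servo_line(np.array((*s,z)),vel=.05)
while True:
    F,T=st(); print(round(z,5),F.round(2),T.round(3),manip.current_tool_pos()[2].round(4))
    if F[2]>4 or z<.066: break
    z-=.001 if F[2]<1.2 else .0004
    manip.servo_line(np.array((*s,z)),vel=.05)
print(manip.current_clock()); np.save('z.npy',z)
E
```

```text
0.076 [-0.07 -0.08  0.49] [0.004 0.024 0.034] 0.0754
0.075 [-0.44  0.14 -0.66] [0.041 0.031 0.014] 0.0751
0.074 [ 0.01 -0.22  0.63] [0.01  0.016 0.014] 0.074
0.073 [ 0.06 -0.18  0.25] [-0.001  0.014  0.008] 0.0729
0.072 [-0.2   0.22  0.13] [-0.018  0.033  0.025] 0.0719
0.071 [ 0.13 -0.02 -0.11] [-0.014  0.019  0.026] 0.0709
0.07 [-2.54  0.09  6.96] [0.455 0.631 0.126] 0.0706
14.5667
```

```bash
cat >> h.py <<'E'
SEAT=np.array([.578,.1716]); RY=.152
START=np.array([.5934,.0448])-.071*np.array([-np.sin(YAW),np.cos(YAW)])
def path(t):  # block travel -> xy
    a=min(t,.13); b=t-a
    return START+a*np.array([-np.sin(.132),np.cos(.132)])+b*np.array([-np.sin(RY),np.cos(RY)])
def roll(t,z,tend,step,ft=6.,k=5e-5,ff=0.,kff=0.,fmax=12,fstop=14,vel=.05,dzmax=.0008):
    F,T=st()
    while t<tend-1e-6:
        dz=np.clip((F[2]-ft)*k,-dzmax,dzmax)
        ff+=kff*(F[2]-ft)
        ff=np.clip(ff,0,.13)
        t+=step; z+=dz+ff*step
        manip.servo_line(np.array((*path(t),z)),vel=vel)
        F,T=st(); p=manip.current_tool_pos()
        print(round(t*1e3,1),'z',round(z*1e3,2),round(p[2]*1e3,2),'F',F.round(1),'T',T.round(2),'ff',round(ff,3),round(manip.current_clock(),2))
        np.save('z.npy',z);np.save('t.npy',t);np.save('ff.npy',ff)
        if F[2]>fstop: print('HIGH');break
    return t,z,ff,F
E
python3 - <<'E'
from h import *
z=float(np.load('z.npy')); print(st())
roll(0,z,.1,.005)
E
```

```text
(array([-1.8939002 , -0.29992863,  7.30745535]), array([0.46749794, 0.66307995, 0.12342486]))
5.0 z 70.07 70.53 F [-2.6 -0.4  9. ] T [0.6  0.81 0.15] ff 0.0 14.89
10.0 z 70.22 70.55 F [-3.3 -0.3  9.1] T [0.57 0.77 0.14] ff 0.0 15.17
15.0 z 70.38 70.6 F [-2.4 -0.1  9.3] T [0.58 0.64 0.11] ff 0.0 15.44
20.0 z 70.54 70.64 F [-2.   0.2  8.1] T [0.5  0.48 0.1 ] ff 0.0 15.72
25.0 z 70.65 70.67 F [-1.3 -0.2  7.5] T [0.43 0.35 0.01] ff 0.0 15.99
30.0 z 70.72 70.73 F [-0.7  0.4  6.3] T [ 0.38  0.16 -0.02] ff 0.0 16.27
35.0 z 70.74 70.74 F [-0.2  0.7  5.4] T [ 0.38  0.06 -0.06] ff 0.0 16.54
40.0 z 70.71 70.73 F [-0.1  0.   6.1] T [ 0.35  0.08 -0.04] ff 0.0 16.82
45.0 z 70.71 70.71 F [-0.   0.2  6.5] T [ 0.37  0.1  -0.  ] ff 0.0 17.09
50.0 z 70.74 70.74 F [-0.6  0.6  6.6] T [0.35 0.13 0.02] ff 0.0 17.37
55.0 z 70.77 70.73 F [-0.8  0.4  6.7] T [0.32 0.17 0.  ] ff 0.0 17.64
60.0 z 70.8 70.75 F [-0.  -0.2  6.9] T [0.28 0.19 0.01] ff 0.0 17.92
65.0 z 70.85 70.75 F [-1.4  0.1  6.5] T [0.27 0.27 0.01] ff 0.0 18.19
70.0 z 70.87 70.76 F [-1.3  0.4  6.1] T [0.24 0.31 0.01] ff 0.0 18.47
75.0 z 70.88 70.74 F [-1.6  0.   6.2] T [ 0.19  0.37 -0.01] ff 0.0 18.74
80.0 z 70.88 70.78 F [-1.3  0.2  5.9] T [0.21 0.42 0.03] ff 0.0 19.02
85.0 z 70.88 70.76 F [-1.5  0.1  5.8] T [0.15 0.41 0.03] ff 0.0 19.29
90.0 z 70.87 70.79 F [-1.9 -0.4  5.3] T [0.13 0.38 0.06] ff 0.0 19.57
95.0 z 70.83 70.8 F [-1.1 -0.1  4.7] T [0.1  0.33 0.03] ff 0.0 19.84
100.0 z 70.77 70.79 F [-1.4  0.1  4.9] T [0.13 0.36 0.03] ff 0.0 20.12
```

Run:
```python
from h import *
cv2.imwrite('pics/w4.png',viewer.get_image('wrist')[:,:,::-1])
```

```text
(no output)
```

View pics/w4.png

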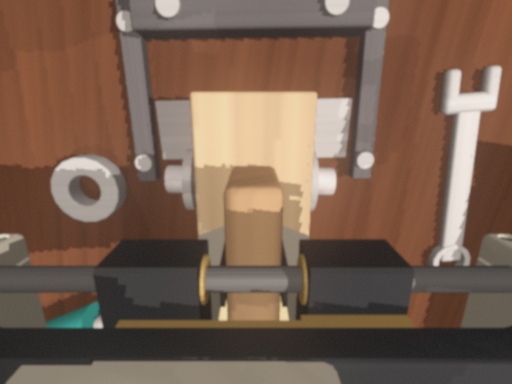

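Run:
```python
from h import *
z=float(np.load('z.npy')); t=float(np.load('t.npy'))
t,z,ff,F=roll(t,z,.12,.004)
t,z,ff,F=roll(t,z,.1501,.0025,k=7e-5,kff=.005)
```

```text
104.0 z 70.75 70.78 F [-1.3 -0.1  5.7] T [0.13 0.36 0.03] ff 0.0 20.47
108.0 z 70.74 70.79 F [-2.1  0.3  6.5] T [ 0.16  0.34 -0.02] ff 0.0 20.74
112.0 z 70.77 70.77 F [-1.  -0.5  5.8] T [ 0.15  0.31 -0.01] ff 0.0 21.02
116.0 z 70.76 70.79 F [-1.3 -0.2  5.7] T [ 0.09  0.29 -0.02] ff 0.0 21.29
120.0 z 70.74 70.81 F [-1.4  0.3  6.5] T [ 0.06  0.28 -0.05] ff 0.0 21.57
122.5 z 70.76 70.84 F [-1.3 -0.4  6.5] T [0.01 0.26 0.02] ff 0.001 21.87
125.0 z 70.81 70.9 F [-0.5 -0.5  6.6] T [-0.07  0.23  0.02] ff 0.004 22.14
127.5 z 70.87 71.04 F [ 0.1 -0.4  7.9] T [-0.06  0.22  0.  ] ff 0.007 22.42
130.0 z 71.05 71.17 F [ 0.5 -0.4  7.8] T [-0.08  0.15  0.03] ff 0.017 22.69
132.5 z 71.24 71.31 F [ 0.2 -0.2  7.3] T [-0.07  0.01  0.01] ff 0.026 22.97
135.0 z 71.41 71.43 F [ 0.9 -0.1  7.2] T [-0.04 -0.18  0.03] ff 0.032 23.24
137.5 z 71.59 71.62 F [ 2.  -0.4  5.8] T [-0.04 -0.39 -0.  ] ff 0.038 23.52
140.0 z 71.67 71.76 F [ 2.3 -0.3  6.1] T [-0.01 -0.47 -0.03] ff 0.037 23.79
142.5 z 71.77 71.9 F [ 1.8 -0.4  7.4] T [ 0.  -0.5 -0. ] ff 0.038 24.07
145.0 z 71.98 72.03 F [ 2.1 -0.2  6.8] T [-0.03 -0.45 -0.  ] ff 0.045 24.34
147.5 z 72.16 72.15 F [ 2.3 -0.7  7. ] T [-0.07 -0.47  0.02] ff 0.049 24.62
150.0 z 72.37 72.32 F [ 2.  -0.2  6.9] T [-0.06 -0.45 -0.  ] ff 0.054 24.89
152.5 z 72.57 72.45 F [ 1.5 -0.8  6.1] T [-0.04 -0.38 -0.02] ff 0.058 25.17
```

Run:
```python
from h import *
z=float(np.load('z.npy')); t=float(np.load('t.npy'))
t,z,ff,F=roll(t,z,.204,.0025,k=7e-5,ff=.056,kff=.003)
cv2.imwrite('pics/w5.png',viewer.get_image('wrist')[:,:,::-1])
```

```text
155.0 z 72.74 72.61 F [1.4 0.1 4.9] T [-0.1  -0.28  0.01] ff 0.057 25.47
157.5 z 72.8 72.72 F [0.4 0.2 5.4] T [-0.11 -0.17  0.  ] ff 0.054 25.74
160.0 z 72.89 72.88 F [ 0.6 -0.3  6.4] T [-0.09 -0.1   0.  ] ff 0.052 26.02
162.5 z 73.05 73.03 F [ 0.9 -0.9  5.3] T [-0.09 -0.11 -0.01] ff 0.053 26.29
165.0 z 73.13 73.16 F [ 0.9 -0.6  6.3] T [-0.15 -0.08  0.02] ff 0.051 26.57
167.5 z 73.28 73.31 F [ 1.  -0.6  6.3] T [-0.14 -0.08  0.02] ff 0.052 26.84
170.0 z 73.43 73.44 F [ 0.8 -0.2  6.1] T [-0.12 -0.15  0.01] ff 0.053 27.12
172.5 z 73.57 73.59 F [ 1.8 -0.6  5.2] T [-0.08 -0.29  0.06] ff 0.053 27.39
175.0 z 73.65 73.75 F [ 1.2 -0.8  5.5] T [-0.16 -0.32  0.01] ff 0.051 27.67
177.5 z 73.73 73.85 F [1.4 0.  6.2] T [-0.12 -0.35  0.03] ff 0.049 27.94
180.0 z 73.87 74.0 F [2.2 0.  6.6] T [-0.13 -0.44  0.04] ff 0.05 28.22
182.5 z 74.05 74.13 F [ 1.8 -0.1  6.7] T [-0.14 -0.44  0.06] ff 0.052 28.49
185.0 z 74.23 74.26 F [1.8 0.  6.3] T [-0.15 -0.44  0.04] ff 0.054 28.77
187.5 z 74.38 74.39 F [1.7 0.1 6.3] T [-0.2  -0.38  0.05] ff 0.055 29.04
190.0 z 74.54 74.54 F [2.  0.2 6.1] T [-0.16 -0.41  0.02] ff 0.056 29.32
192.5 z 74.69 74.67 F [1.4 0.1 6.2] T [-0.21 -0.36  0.06] ff 0.056 29.59
195.0 z 74.85 74.81 F [ 1.7 -0.1  6.5] T [-0.2  -0.37  0.05] ff 0.057 29.87
197.5 z 75.03 74.98 F [ 1.8 -0.1  5.2] T [-0.17 -0.36  0.05] ff 0.058 30.14
200.0 z 75.12 75.11 F [ 1.6 -0.3  5.5] T [-0.22 -0.32  0.07] ff 0.056 30.42
202.5 z 75.22 75.23 F [ 1.1 -0.3  5.3] T [-0.22 -0.32  0.04] ff 0.054 30.69
205.0 z 75.3 75.35 F [1.7 0.1 6.3] T [-0.21 -0.27  0.05] ff 0.052 30.97
```

View pics/w5.png

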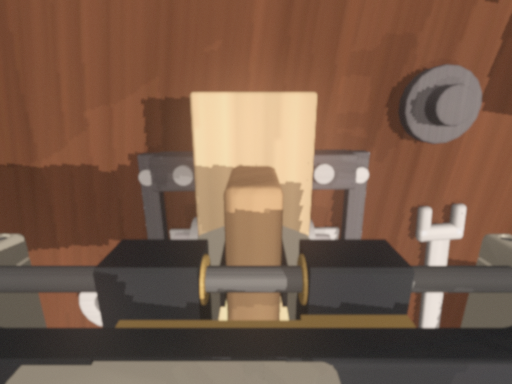

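Run:
```python
from h import *
z=float(np.load('z.npy')); t=float(np.load('t.npy')); ff=.053
for i in range(14):
    t,z,ff,F=roll(t,z,t+.002,.002,ft=5.5,k=7e-5,ff=ff,kff=.002)
    if F[2]<3: break
cv2.imwrite('pics/w6.png',viewer.get_image('wrist')[:,:,::-1])
im=viewer.get_image('scene'); cv2.imwrite('pics/s6.png',cv2.resize(im[130:260,200:370,::-1],None,fx=4,fy=4,interpolation=cv2.INTER_CUBIC))
```

```text
207.0 z 75.49 75.46 F [1.8 0.3 5.2] T [-0.15 -0.39  0.05] ff 0.055 31.32
209.0 z 75.55 75.52 F [ 1.4 -0.2  4.9] T [-0.09 -0.37  0.07] ff 0.054 31.62
211.0 z 75.57 75.57 F [0.8 0.1 5.7] T [-0.05 -0.44  0.06] ff 0.051 31.92
213.0 z 75.6 75.56 F [1.4 0.1 4. ] T [-0.   -0.42  0.06] ff 0.05 32.22
215.0 z 75.64 75.53 F [1.2 0.7 4.2] T [ 0.07 -0.39  0.03] ff 0.048 32.52
217.0 z 75.63 75.47 F [0.4 0.4 3. ] T [ 0.08 -0.28  0.06] ff 0.045 32.82
```

View pics/w6.png

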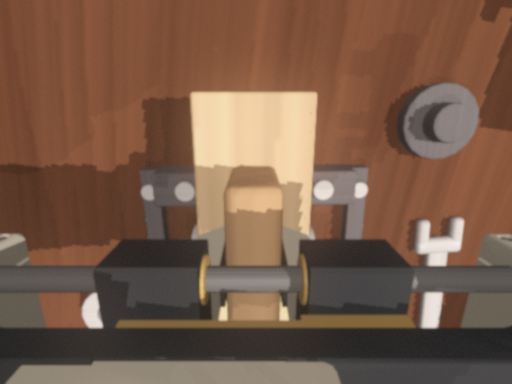

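View pics/s6.png

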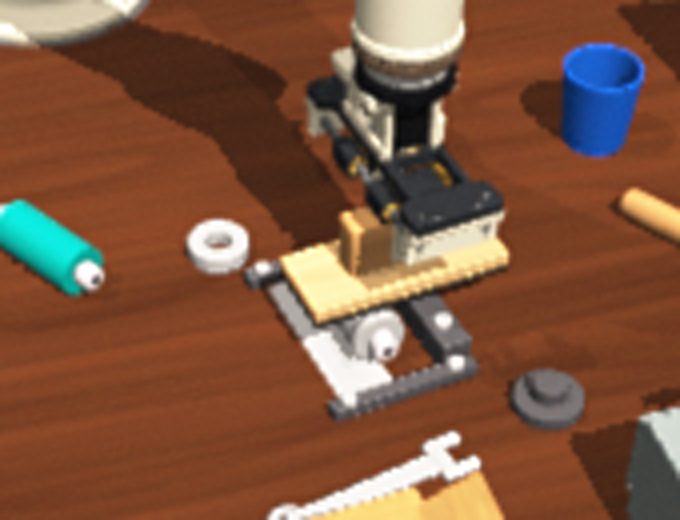

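Run:
```python
from h import *
z=float(np.load('z.npy')); t=float(np.load('t.npy'))
t,z,ff,F=roll(t,z,.231,.002,ft=4.5,k=1.5e-4,ff=0,kff=0,dzmax=.0006,fstop=15)
```

```text
219.0 z 75.46 75.33 F [-0.1  1.2  2.9] T [ 0.1  -0.15  0.04] ff 0.0 33.22
221.0 z 75.21 75.15 F [-0.4  1.2  3.3] T [ 0.13 -0.01  0.01] ff 0.0 33.49
223.0 z 75.04 74.97 F [-0.7  1.2  3.4] T [ 0.17  0.06 -0.  ] ff 0.0 33.77
225.0 z 74.88 74.33 F [-0.1  0.  -0. ] T [0.02 0.   0.02] ff 0.0 34.04
227.0 z 74.28 74.06 F [ 0.   0.1 -0.3] T [0.02 0.01 0.02] ff 0.0 34.32
229.0 z 73.68 73.67 F [ 0.1  0.1 -0.1] T [0.02 0.03 0.01] ff 0.0 34.59
231.0 z 73.08 73.09 F [ 0.2  0.4 -0. ] T [0.01 0.   0.02] ff 0.0 34.87
```

Run:
```python
from h import *
z=float(np.load('z.npy')); t=float(np.load('t.npy'))
z=.0715; manip.servo_line(np.array((*path(t),z)),vel=.03)
while True:
    F,T=st(); print(round(z*1e3,2),F.round(2),T.round(2),manip.current_tool_pos()[2].round(5))
    if F[2]>3 or z<.067: break
    z-=.0004; manip.servo_line(np.array((*path(t),z)),vel=.03)
np.save('z.npy',z)
print('drag'); t,z,ff,F=roll(t,z,t+.010,.002,ft=8,k=8e-5,fstop=25)
```

```text
71.5 [ 0.03  0.51 -0.17] [-0.02 -0.01  0.02] 0.07138
71.1 [ 0.53  0.33 -0.04] [-0.01  0.    0.01] 0.07109
70.7 [-0.19  0.37  1.37] [-0.03  0.06 -0.02] 0.07084
70.3 [-1.85 -0.7   5.81] [-0.28  0.35 -0.06] 0.07076
drag
233.0 z 70.21 70.66 F [-1.6 -2.7  8.6] T [-0.91  0.33 -0.02] ff 0.0 36.27
235.0 z 70.26 70.66 F [-0.2 -2.9  8.6] T [-1.1   0.12 -0.  ] ff 0.0 36.54
237.0 z 70.3 70.67 F [ 0.2 -3.1  8.5] T [-1.07 -0.06 -0.  ] ff 0.0 36.82
239.0 z 70.35 70.66 F [ 0.4 -3.1  8.7] T [-1.08 -0.14  0.02] ff 0.0 37.09
241.0 z 70.4 70.64 F [ 0.7 -3.1  8.5] T [-1.1  -0.16  0.05] ff 0.0 37.37
```

Run:
```python
from h import *
z=float(np.load('z.npy')); t=float(np.load('t.npy'))
t,z,ff,F=roll(t,z,t+.012,.0015,ft=12,k=8e-5,fstop=25)
im=viewer.get_image('scene'); cv2.imwrite('pics/s7.png',cv2.resize(im[130:260,200:370,::-1],None,fx=4,fy=4,interpolation=cv2.INTER_CUBIC))
```

```text
242.5 z 70.13 70.56 F [ 0.5 -4.4 10.5] T [-1.55 -0.09  0.04] ff 0.0 37.67
244.0 z 70.0 70.54 F [-0.3 -4.7 11.8] T [-1.65 -0.1   0.03] ff 0.0 37.94
245.5 z 69.99 70.55 F [ 0.6 -4.8 10.5] T [-1.63 -0.08  0.04] ff 0.0 38.22
247.0 z 69.87 70.49 F [ 0.3 -5.1 11.9] T [-1.79 -0.1   0.03] ff 0.0 38.49
248.5 z 69.86 70.49 F [ 0.7 -4.4 11.3] T [-1.7  -0.1   0.01] ff 0.0 38.77
250.0 z 69.8 70.46 F [ 0.2 -4.9 12.2] T [-1.78 -0.12  0.04] ff 0.0 39.04
251.5 z 69.82 70.45 F [ 0.6 -4.4 11.7] T [-1.69 -0.12  0.03] ff 0.0 39.32
253.0 z 69.79 70.41 F [ 0.1 -4.5 11.3] T [-1.78 -0.15 -0.01] ff 0.0 39.59
```

View pics/s7.png

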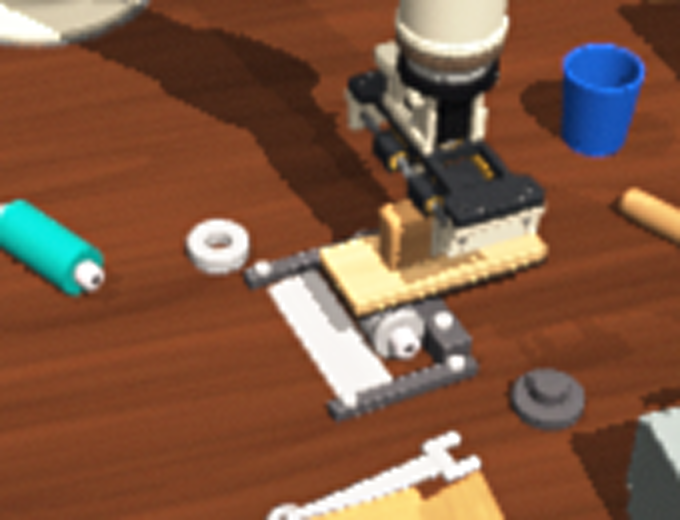

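The roller is against the stop. I'll lift the block straight up and look at the roller before setting the block down.

Run:
```python
from h import *
t=float(np.load('t.npy')); p=path(t)
manip.servo_line(np.array((*p,.08)),vel=.03)
manip.servo_line(np.array((*p,.17)),vel=.15)
print(manip.current_clock())
# move off backwards toward original site so the top/scene cameras see the roller
manip.move_pose(np.array((.514,-.3595,.15)),down(-.07)); print(manip.current_clock(),manip.current_finger_gap())
im=viewer.get_image('top'); cv2.imwrite('pics/t8.png',cv2.resize(im[155:250,195:300,::-1],None,fx=6,fy=6,interpolation=cv2.INTER_CUBIC))
im=viewer.get_image('scene'); cv2.imwrite('pics/s8.png',cv2.resize(im[130:260,200:370,::-1],None,fx=4,fy=4,interpolation=cv2.INTER_CUBIC))
```

```text
40.8833
42.9917 0.025756099497412668
```

View pics/t8.png

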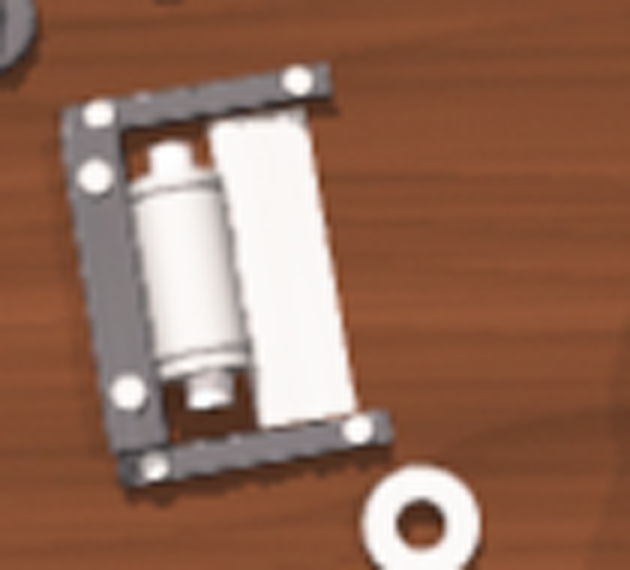

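View pics/s8.png

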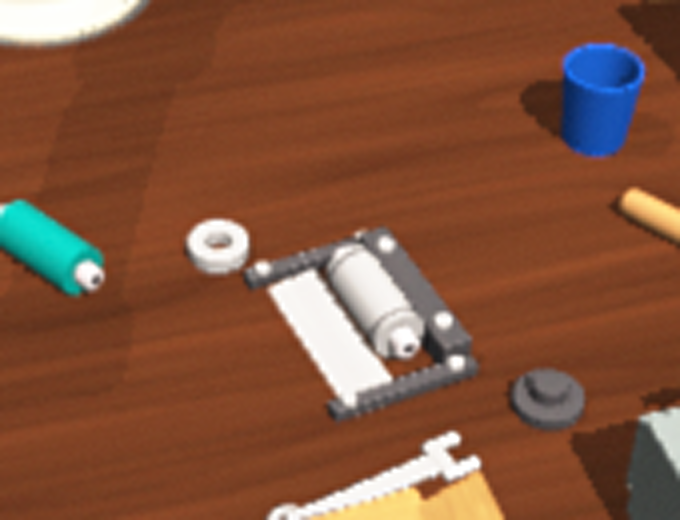

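Run:
```python
from h import *
c=viewer.get_calibration('top')
p=ray2z(c,(np.array([(170,150),(208,403)])+.5)/6-.5+np.array([195,155]),.022)[:,:2]; d=p[0]-p[1]
r=R.from_euler('z',-RY).as_matrix()[:2,:2]; print('roller in seat',r@(p.mean(0)-SEAT),np.arctan2(d[1],d[0])-RY,np.linalg.norm(d))
q=np.array([.514,-.3595])
manip.servo_line(np.array((*q,.032)),vel=.1); z=.030; manip.servo_line(np.array((*q,z)),vel=.05)
while True:
    F,T=st(); print(round(z*1e3,2),F.round(2),T.round(2))
    if F[2]>2.5 or z<.0255: break
    z-=.0006; manip.servo_line(np.array((*q,z)),vel=.03)
effector.open_jaws(); manip.sleep(.2)
manip.servo_line(np.array((*q,.12)),vel=.12)
manip.servo_line(np.array((.51,-.44,.2)),vel=.2)
print(manip.current_clock())
c=viewer.get_calibration('wrist'); np.save('cw9.npy',c,allow_pickle=True)
im=viewer.get_image('wrist'); cv2.imwrite('pics/w9.png',im[:,:,::-1])
im=viewer.get_image('top'); cv2.imwrite('pics/t9.png',im[:,:,::-1])
```

```text
roller in seat [-0.00368301  0.00373679] -0.011903324277393268 0.11781084733254801
30.0 [-1.05  0.4   0.23] [-0.02  0.02  0.02]
29.4 [-0.59 -0.13  0.5 ] [-0.02  0.04  0.01]
28.8 [ 0.13 -0.42 -0.04] [ 0.01  0.05 -0.  ]
28.2 [ 0.32  0.09 -0.03] [-0.01  0.03 -0.02]
27.6 [-0.76  0.14 -0.49] [-0.02  0.04 -0.01]
27.0 [-0.73  0.19 -0.05] [0.02 0.04 0.02]
26.4 [-2.56  0.61  6.87] [ 0.22  0.57 -0.01]
49.3417
```

View pics/w9.png

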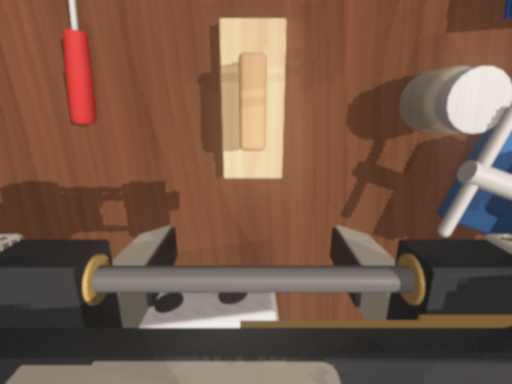

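View pics/t9.png

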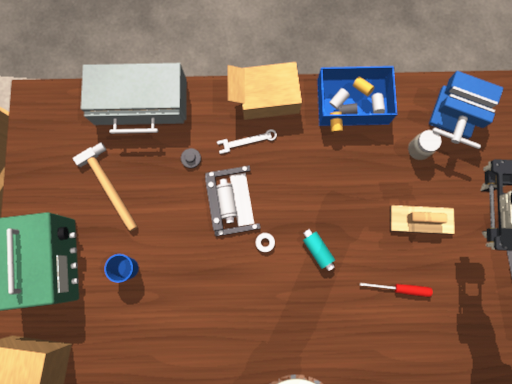

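The block stands flat at (252,98), and the roller is in the seat at (227,200). I'll take one last close wrist check of the roller's gap to the stop.

Run:
```python
from h import *
manip.move_pose(np.array((.585,.03,.30)),down(.145)); print(manip.current_clock())
np.save('cw10.npy',viewer.get_calibration('wrist'),allow_pickle=True)
im=viewer.get_image('wrist')
cv2.imwrite('pics/w10c.png',cv2.resize(im[0:230,150:390,::-1],None,fx=3,fy=2.6,interpolation=cv2.INTER_CUBIC))
```

```text
51.2167
```

View pics/w10c.png

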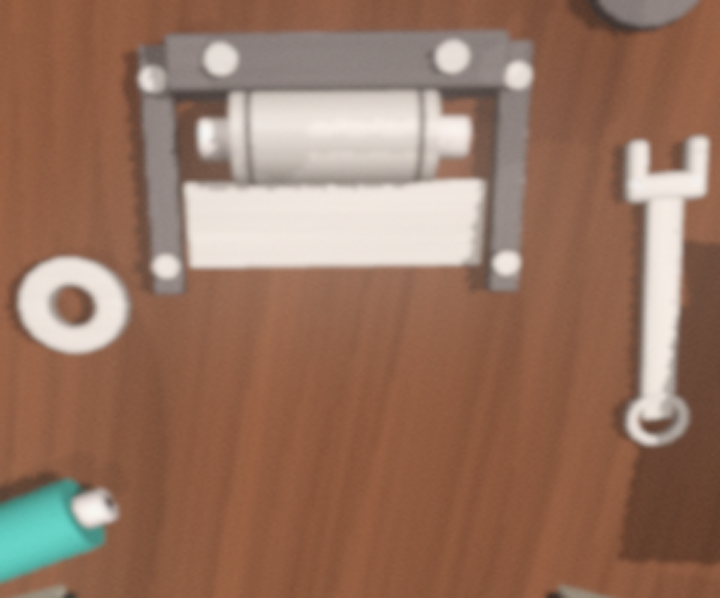

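The roller lies flush and parallel against the stop, with its journals at (212,138) and (455,136) in the crop. The ring and spanner haven't moved.

Run:
```python
from h import *
c=np.load('cw10.npy',allow_pickle=True).item()
l=np.array([(197,138),(471,136)],float); p=ray2z(c,np.c_[(l[:,0]+.5)/3-.5+150,(l[:,1]+.5)/2.6-.5],.022)[:,:2]; d=p[1]-p[0]
print(R.from_euler('z',-RY).as_matrix()[:2,:2]@(p.mean(0)-SEAT),np.arctan2(d[1],d[0])-RY,np.linalg.norm(d))
manip.sleep(.3); manip.hand_in(); print(manip.current_clock())
```

```text
[-0.00105035  0.00203121] -0.003923087108944817 0.12431072817532264
the job is handed in; nothing more can be done
the job is handed in; nothing more can be done
```

The roller is fully home against the stop, the push block stands flat on the bench, and I handed the job in at about 52 s of the 72 s allowed. No verdict was reported.

**What I did**
- I gripped the block by its handle at 60 N, laid its sole on the roller and rolled it in small steps, with the block's height led by the felt force.
- On the way to the crest the felt force stayed between about 3 and 9.3 N, against the 15 N limit.
- The crest was about 5 mm high. After the drop I lowered the block onto the roller again and dragged it forwards for about 3.5 s. It pressed down with 8.5–12 N and pulled with 3–5 N.
- I then lifted the block straight up and set it down flat where it had started.

**Last checks**
- **Wrist camera:** the roller touches the stop, about 1 mm off centre sideways and 0.004 rad out of square. It read +2 mm along the rolling direction.
- **Top camera:** it read +3.7 mm along the rolling direction. The stop makes positive values impossible, so I take both readings as camera and pixel error.
- **Block and bystanders:** the block stands flat and released, and no bystander looks moved in the final pictures. I judged both by eye, not by measurement.
- **Stop force:** it was not measured directly. I inferred it from the drag force felt at the wrist.

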